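# Set a sanding box's damper to its third click and start it

## Task

Make the downdraught sanding box ready for fine dry sanding: with a fingertip, lightly push its black damper lever away from the shut end (red dot), feel it click from notch to notch, and leave it seated in the third notch without overrunning that notch. Then press the green start button fully down and let it rise again. Do not press start before the lever is set, do not press the red stop button, and leave the bowls and all other things standing as they are.

Things in the scene. Friction and masses are not known exactly. Their poses are not given: they have to be found in the camera images.
- extractor: the sanding box, fixed to the bench: grey-blue metal, 320 mm deep (its x), 480 wide (its y), top face 110 mm above the bench; origin: centre of its underside; its x points from its control side to its back, z up. Slotted steel grille on the rear of the top, with an 8 mm lip at back and sides; control strip along the front (-x) edge of the top
- damper (a joint): lever travel in m along the box's +y, 0 = shut. 0 to 0.012 is free play (0.7 N), where it starts; then a spring ball clicks over ridges into notches at 0.028, 0.044, 0.060 (third), 0.076, 0.092; crests lie 8 mm before each. Leaving free play or a notch takes 5 to 7 N, fading to none at the crest; 1 to 4 mm past it the lever jumps ahead by itself and centres in the next notch. Stop at 0.096
- damper_grip (a point): on the axis of the lever's grip, half-way up; moves with it. Grip: upright black cylinder 22 mm across, white band, foot 12 and top 46 mm above the box's top face (this point: 29 mm), on a 10 mm stem in a slot along the box's y. The aluminium slot plate (70 x 150, 2 mm thick) bears a red dot at the shut (-y) end and a black stroke per notch, longer towards +y
- start_top (a point): centre of the top of the green start button: round, 28 mm across, spring-loaded, standing in a black collar 44 mm across and 12 mm high on the control strip to the -y side of the lever; its top is 22 mm above the box's top face when up
- start (a joint): how far the start button is pressed, m: 0 up, 0.006 fully down; pressed straight down; 1.5 N to begin, 5 N when fully down; springs back
- stop_top (a point): centre of the top of the red stop button, same make as the start button, 57 mm further to the box's -y
- stop (a joint): how far the stop button is pressed, m: 0 up, 0.006 fully down
- raw_bowl: bare turned wooden bowl, 116 mm across the rim, 58 high, upright on the grille; origin: centre of its underside
- grey_cup: grey primed cup, 80 mm across, 60 high, upright on the grille; origin: centre of its underside
- sand_block: dark rubber sanding block, 45 x 80 x 28 mm, lying on the control strip beyond the open end of the lever's slot; origin: centre of its underside
- jar: lidded red lacquer jar, 68 mm across, 75 high, on the bench beside the box; origin: centre of its underside
- black_bowl: black lacquered bowl, 110 mm across, 55 high, on the bench beside the box; origin: centre of its underside
- lid_blank: red lacquered lid, 88 mm across, 30 high with its knob, lying on the grille; origin: centre of its underside

How it is judged (in metres and radians):
On the way, in this order (a step that is already met when the one before it is completed fails the run):
1. the damper lever is seated in the third notch (value of joint damper between 0.057 and 0.063 m and value of joint start below 0.002 m), for 0.2 s.
2. then the green start button is pressed down (value of joint start above 0.0048 m and value of joint damper between 0.057 and 0.063 m), for 0.05 s.
At the end, for the whole second after the job is handed in: the lever rests in the third notch (60 mm from the shut end, within 3 mm), the start button has been pressed at least 4.8 of its 6 mm after that and is up again, and the bowls and other things stand within 20 mm of where they were (value of joint damper between 0.057 and 0.063 m and velocity of joint damper between -0.005 and 0.005 m/s and value of joint each of start, stop below 0.0015 m and distance of each of raw_bowl, grey_cup, sand_block, jar, black_bowl, lid_blank from where it was at the start of the episode below 0.02 m); the robot touches nothing.
It fails at once if the lever is pushed over the ridge past the third notch (value of joint damper above 0.069 m).
It fails at once if the start button is pressed while the lever is not in the third notch (value of joint start above 0.003 m and not (value of joint damper between 0.055 and 0.065 m)).
It fails at once if the stop button is pressed (value of joint stop above 0.002 m).
It fails at once if the lever is forced or squeezed with more than 20 N (contact force between the fingers and damper above 20 N).
It fails at once if a bowl, the cup, the lid, the block or the jar is lifted, carried, shoved (20 mm) or tipped (distance of any of raw_bowl, grey_cup, sand_block, jar, black_bowl, lid_blank from where it was at the start of the episode above 0.02 m or angle between any of raw_bowl, grey_cup, sand_block, jar, black_bowl, lid_blank's own z axis and vertical above 0.35 rad).
It also fails if it takes over 64 s, if anything falls off the work surface, if the arm or the gripper's body presses on something with over 40 N, if the wrist force passes 120 N, or if a joint passes its speed limit or range.

## Robot

A 7-joint arm with a two-finger parallel gripper is mounted at the origin on the work surface. World frame = base frame: x ahead of the robot, y to its left, z up, the work surface at z = 0. Lengths are in mm, angles in rad, forces in N, time in s.
With the tool pointing down it reaches from about 400 to 875 mm from the base axis. Payload 4.4 kg.
Tool frame: the origin (TCP) lies at the very end of the fingers, on their centre line; the grasp point (between the pads) lies 19 mm behind it; z points along the fingers, y is the line along which they close (so a half turn about z gives the same grasp; the last joint's range is limited). The gripper opens to 85 mm and grips with 20 to 120 N. Pads are 22 mm wide; open, the fingers measure 114 mm over their backs; the gripper's body (76 mm by 85 mm) begins 54 mm behind the grasp point. The pads swing forward as they close: fully open they stand 13 mm farther back than shut.
Start: joints at [-1.392, 0.628, 0.038, 1.517, -0.027, 0.996, -0.02], TCP at [157.51, 630.641, 231.313] pointing down, gripper open.
Joint ranges: [-3.06, 3.06], [-0.37, 2.12], [-1.25, 1.32], [0.18, 2.47], [-1.1, 4.24], [0.23, 1.98], [-2.94, 2.94]. Speed limits (rad/s): [2.57, 2.57, 3.14, 3.14, 3.14, 3.14, 3.14].

## Interface

Orientations are given as [roll, pitch, yaw] about the fixed x, y, z axes, in that order (R = Rz(yaw) Ry(pitch) Rx(roll)).
In Python, from cell import ctrl gives the robot as it stands.
- The arm moves only by the tool step_arm, never from a script. Its argument "series" is a list that holds one entry, the list of rows, each a list of 7 numbers: the turn, a rotation vector about the tool's x, y, z as a fraction of full scale, then the shift along the tool's x, y, z as a fraction of full scale, then the closure, from 0 (fully open) to 1 (shut). In form: [[[ax, ay, az, tx, ty, tz, gripper], ...]]. A call has 1 to 12 rows; each row shifts and turns the commanded pose from where the row before left it, along the tool's axes as they then stand; what a row does not reach is not made up. Full scale, the value 1, is 150 mm for a shift and 45 degrees for a turn. A row lasts 1/10 s, in which the tool goes at most 50 mm and 8.59 degrees, less where a joint would pass 70% of its speed; a pose out of reach is approached as far as the arm can. A call with a number of a shift or a turn outside -1 to 1 is refused whole. A call with a gripper value outside its range is refused whole. The fingers move at their own pace and stop on an object; the grip force is fixed at half the most. Time passes only in rows, so rows that do not move let the fingers close. It gives the time, the measured TCP pose, the force, the opening and the grip force at its end, in the units of the state.
- ctrl.read_state(): the state, without advancing time (a new reading comes with each control period).
- ctrl.get_image(name): name is "scene" or "top" or "wrist"; returns a dict with "img" (400x640x3 uint8, red, green, blue), "fx", "fy", "cx", "cy" (pixels), "dist" ([k1, k2, p1, p2, k3] as OpenCV has them; the pictures are not rectified), "R" (3x3) and "t" (3): a world point X has camera coordinates R X + t. Camera axes: x right, y down, z forward; pixel columns grow to the right and rows downward; lengths in mm; the calibration is good to about 2 mm. A picture is of the moment at which its call begins. There is no depth.
- ctrl.finish_job(): hands the job in; it is judged then, once.
Trained networks look in a picture, given as the dict that the camera call returned (one of the last four; its "shot" number tells which), for a name from the list of things; names that differ only in an ending like _2 or _b are one class to them, and where a whole thing is asked for, a point or a joint stands for the part that bears it (a point fixed in the world has none). Each returns a list of dicts, best first, with "score" (0 to 1); they miss things now and then, are a little off and sometimes report something else, mostly with a low value. They report only what shows in the picture. A call takes as long as a camera call.
- ctrl.recognise(picture, thing): "centre" ([column, row] in pixels, amid what is visible of it).
The state is a dict: "clock": time; "qpos": joint angles; "qd": joint speeds; "tau": joint torques, N m; "eef_pos": TCP position; "tool_rot": TCP orientation; "force": force on the tool from outside, world axes, zero at the start; "torque": the same for the moment, N m; "width": finger opening in mm; "gripper_force": force on a finger pad.
Only numpy, scipy, OpenCV 4.12 (cv2) and the standard library are available. Lean on these libraries where they do the work, as an engineer would, in place of code of your own. Each camera call takes 0.05 s, during which the arm holds its last target. There are 200 camera calls.

## Working session

There is one attempt and no reset: what is moved stays moved. The work goes in short steps, Python scripts to look and compute and a tool call to move; the robot and the scene stay as the last step left them, time stands still between calls to the robot, and variables do not carry over. Pictures are saved under pics/ and viewed, at most 10 in all, crops included, and the job is handed in when it is done.

Besides the shell and the picture viewer there is one more tool, called after ">>>" in YAML: its name, and indented under it one key for each argument. step_arm: Moves the arm, as the interface text tells. Shift numbers are shares of 150 mm and turn numbers shares of 45 degrees, none past 1 either way. Its arguments: {"type":"object","properties":{"series":{"type":"array","items":{"type":"array","items":{"type":"array","items":{"type":"number","minimum":-1,"maximum":1}}}}},"required":["series"]}

```bash
ls; mkdir -p pics
cat > h.py <<'E'
import numpy as np, cv2
from cell import ctrl
def K(p): return np.array([[p['fx'],0,p['cx']],[0,p['fy'],p['cy']],[0,0,1.]])
def ray(p,c):
    u=cv2.undistortPoints(np.array([[c]],float),K(p),np.array(p['dist'],float))[0,0]
    R=np.array(p['R']);t=np.array(p['t'])
    return -R.T@t, R.T@np.array([u[0],u[1],1.])
def atz(p,c,z):
    o,d=ray(p,c); return o+d*(z-o[2])/d[2]
def proj(p,X):
    r=cv2.Rodrigues(np.array(p['R'],float))[0]
    return cv2.projectPoints(np.array(X,float).reshape(-1,1,3),r,np.array(p['t'],float),K(p),np.array(p['dist'],float))[0].reshape(-1,2)
def save(p,n): cv2.imwrite('pics/'+n,p['img'][:,:,::-1])
E
python3 - <<'E'
from h import *
s=ctrl.read_state(); print({k:np.round(s[k],3).tolist() for k in s})
hz={'damper_grip':139,'start_top':132,'stop_top':132,'sand_block':124,'extractor':110,'raw_bowl':150,'jar':40,'black_bowl':30}
for n in ['top','scene']:
    p=ctrl.get_image(n); save(p,n+'0.png')
    print(n,'cam',np.round(-np.array(p['R']).T@np.array(p['t'])))
    for k in hz:
        for r in ctrl.recognise(p,k)[:2]: print(k,r['score'],np.round(r['centre']),np.round(atz(p,r['centre'],hz[k])))
E
```

```text
pics
{'clock': 0.0, 'qpos': [-1.392, 0.629, 0.038, 1.518, -0.027, 0.996, -0.02], 'qd': [-0.0, -0.002, 0.001, -0.001, -0.0, 0.001, -0.0], 'tau': [-0.001, -56.341, 1.226, -19.344, 0.011, 0.011, 0.0], 'eef_pos': [157.342, 630.016, 230.4], 'tool_rot': [-3.14, 0.0, 2.897], 'force': [-0.036, 0.73, 0.327], 'torque': [-0.002, 0.017, -0.006], 'gripper_force': 0.0, 'width': 85.461}
top cam [ 484.   11. 1139.]
damper_grip 0.64 [318. 223.] [540.   8. 139.]
start_top 0.48 [365. 215.] [ 563. -112.  132.]
stop_top 0.54 [385. 212.] [ 571. -164.  132.]
sand_block 0.63 [243. 218.] [549. 202. 124.]
sand_block 0.4 [318. 219.] [550.   7. 124.]
extractor 0.83 [307. 189.] [632.  39. 110.]
extractor 0.72 [418. 212.] [ 575. -255.  110.]
raw_bowl 0.92 [352. 152.] [724. -77. 150.]
jar 0.94 [420. 212.] [ 581. -279.   40.]
black_bowl 0.67 [201. 234.] [509. 336.  30.]
scene cam [1346.  533.  842.]
damper_grip 0.45 [315. 181.] [552.  -5. 139.]
start_top 0.51 [285. 176.] [572. -99. 132.]
stop_top 0.44 [268. 171.] [ 581. -155.  132.]
sand_block 0.56 [382. 206.] [528. 201. 124.]
extractor 0.9 [314. 245.] [744. 122. 110.]
raw_bowl 0.86 [254. 202.] [734. -76. 150.]
jar 0.68 [232. 176.] [ 573. -323.   40.]
black_bowl 0.79 [422. 242.] [501. 322.  30.]
```

Run:
```python
import cv2
a=cv2.imread('pics/top0.png')
cv2.imwrite('pics/top0c.png',cv2.resize(a[120:270,190:440],None,fx=3.2,fy=3.2,interpolation=cv2.INTER_CUBIC))
```

```text
(no output)
```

View pics/top0c.png

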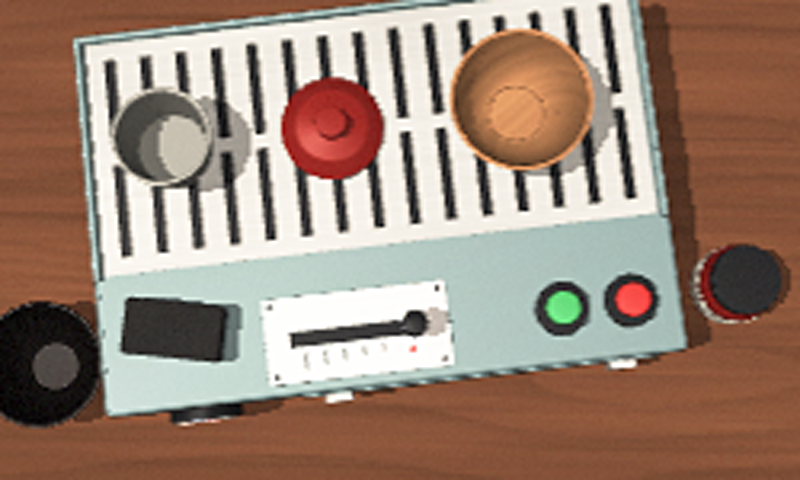

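The crop shows the box turned by about 7°. The lever grip is at about (319,221) full-frame, with the red dot at its right (-y) end. Green start is at (366,216), red stop at (387,213), and the block is left of the slot. I'll shut the gripper, turn and go above the strip.

>>> step_arm:
  series:
    - [[0, 0, -0.153, 0, 0, 0, 1], [0, 0, -0.153, 0, 0, 0, 1], [0, 0, -0.153, 0, 0, 0, 1], [0, 0, 0, -0.1, -0.24, -0.02, 1], [0, 0, 0, -0.1, -0.24, -0.02, 1], [0, 0, 0, -0.1, -0.24, -0.02, 1], [0, 0, 0, -0.1, -0.24, -0.02, 1], [0, 0, 0, -0.1, -0.24, -0.02, 1], [0, 0, 0, -0.1, -0.24, -0.02, 1], [0, 0, 0, -0.1, -0.24, -0.02, 1], [0, 0, 0, -0.1, -0.24, -0.02, 1], [0, 0, 0, -0.1, -0.24, -0.02, 1]]

```text
clock: 2.1
eef_pos: [329.7, 323.0, 258.7]
tool_rot: [3.141, 0.001, -3.026]
force: [0.0, -0.4, 0.7]
width: 0.1
gripper_force: 0.0
```

>>> step_arm:
  series:
    - [[0, 0, 0, -0.1, -0.24, -0.02, 1], [0, 0, 0, -0.1, -0.24, -0.02, 1], [0, 0, 0, -0.1, -0.24, -0.02, 1], [0, 0, 0, -0.1, -0.24, -0.02, 1], [0, 0, 0, -0.1, -0.24, -0.02, 1], [0, 0, 0, -0.1, -0.24, -0.02, 1], [0, 0, 0, -0.1, -0.24, -0.02, 1], [0, 0, 0, -0.1, -0.24, -0.02, 1], [0, 0, 0, -0.1, -0.24, -0.02, 1], [0, 0, 0, 0, 0, 0, 1], [0, 0, 0, 0, 0, 0, 1]]

```text
clock: 3.2
eef_pos: [500.6, 17.4, 285.3]
tool_rot: [3.141, -0.0, -3.028]
force: [-0.1, 1.0, -0.3]
width: -0.2
gripper_force: 0.0
```

Run:
```python
from h import *
s=ctrl.read_state(); print({k:np.round(s[k],3).tolist() for k in ['clock','qpos','eef_pos','tool_rot','force','width']})
hz={'damper_grip':139,'start_top':132,'stop_top':132}
p=ctrl.get_image('wrist'); save(p,'w1.png')
print('cam',np.round(-np.array(p['R']).T@np.array(p['t'])))
for k in hz:
    for r in ctrl.recognise(p,k)[:2]: print(k,r['score'],np.round(r['centre']),np.round(atz(p,r['centre'],hz[k])))
```

```text
{'clock': 3.2, 'qpos': [-0.153, 0.352, 0.086, 1.855, -0.037, 0.937, 1.633], 'eef_pos': [500.577, 17.42, 285.255], 'tool_rot': [3.141, -0.0, -3.028], 'force': [-0.08, 1.032, -0.324], 'width': -0.172}
cam [422.   9. 429.]
damper_grip 0.89 [306. 235.] [549.   6. 139.]
start_top 0.62 [188. 228.] [ 558. -110.  132.]
stop_top 0.77 [128. 232.] [ 569. -171.  132.]
```

View pics/w1.png

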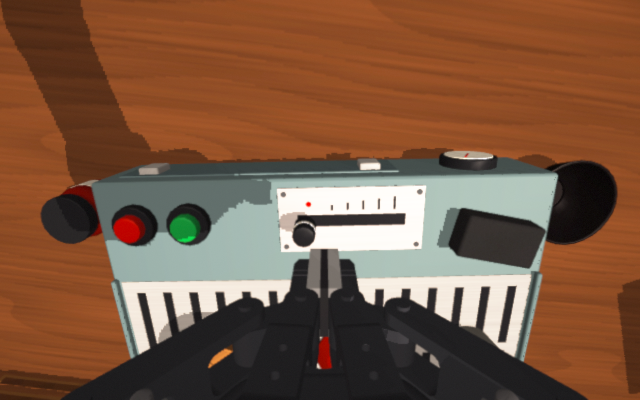

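The wrist view shows the plate corners at (278,188), (426,186), (424,249) and (280,252). The slot runs along row 218, the red dot is at (308,204), and strokes run from 332 to 394. The grip is at (304,233), green at (185,228) and red at (130,230). I'll now refine these on a zoomed crop.

Run:
```python
from h import *
a=cv2.imread('pics/w1.png')
cv2.imwrite('pics/w1c.png',cv2.resize(a[175:265,270:430],None,fx=5,fy=5,interpolation=cv2.INTER_CUBIC))
p=ctrl.get_image('wrist')
for n,c,z in [('plateTL',(278,188),112),('TR',(426,186),112),('slotL',(300,218),112),('slotR',(405,219),112),('dot',(308,204),112),('s1',(332,207),112),('s5',(394,203),112),('griptop',(304,226),156),('start',(184,228),132),('stop',(129,230),132)]:
    print(n,np.round(atz(p,c,z),1))
hsv=cv2.cvtColor(p['img'],cv2.COLOR_RGB2HSV)
for n,(l,h) in {'green':((45,100,60),(85,255,255)),'red':((0,180,120),(8,255,255))}.items():
    m=cv2.inRange(hsv,l,h); _,_,st,ce=cv2.connectedComponentsWithStats(m)
    for s,c in zip(st[1:],ce[1:]):
        if s[4]>3: print(n,s,np.round(c,1),np.round(atz(p,c,132),1))
```

```text
plateTL [512.2 -24.7 112. ]
TR [492.5 123.5 112. ]
slotL [5.418e+02 5.000e-01 1.120e+02]
slotR [530.  109.3 112. ]
dot [525.5   7.2 112. ]
s1 [525.9  32.  112. ]
s5 [514.1  94.6 112. ]
griptop [532.2   6.2 156. ]
start [ 558.2 -111.8  132. ]
stop [ 567.1 -166.8  132. ]
green [167 214  31  29 696] [181.8 227.7] [ 558.2 -114.   132. ]
red [304 203   4   4  12] [305.7 204.2] [519.5   5.2 132. ]
red [111 215  27  28 557] [124.2 228.7] [ 566.3 -171.5  132. ]
red [ 96 225   3   5   8] [ 96.9 227.5] [ 568.3 -199.   132. ]
red [318 337  13  32 334] [323.8 353.8] [694.6  43.6 132. ]
```

View pics/w1c.png

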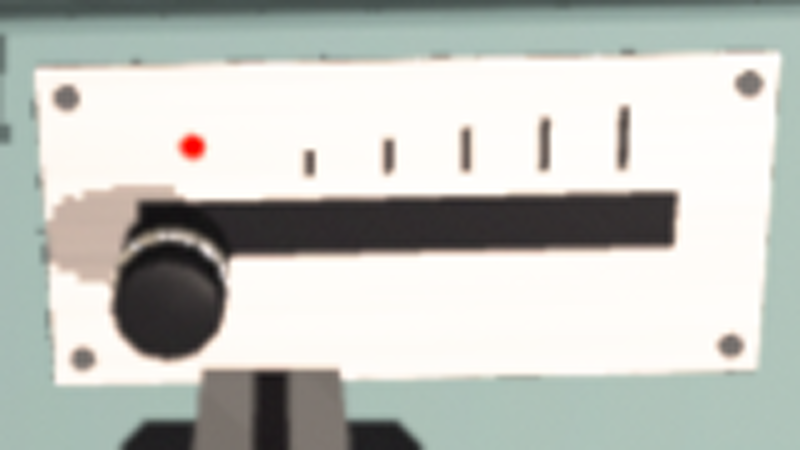

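Run:
```python
from h import *
s=ctrl.read_state(); print(np.round(s['eef_pos'],1),np.round(s['tool_rot'],4),s['clock'])
p=ctrl.get_image('wrist'); save(p,'w2.png')
g=cv2.cvtColor(p['img'],cv2.COLOR_RGB2GRAY)
hsv=cv2.cvtColor(p['img'],cv2.COLOR_RGB2HSV)
m=((g<150)*255).astype(np.uint8); m[:,:290]=0; m[:192]=0;m[211:]=0; m[:,415:]=0
_,_,st,ce=cv2.connectedComponentsWithStats(m)
for q,c in zip(st[1:],ce[1:]): print('dark',q,np.round(c,1),np.round(atz(p,c,112),1))
m=cv2.inRange(hsv,(45,100,60),(85,255,255)); c=cv2.connectedComponentsWithStats(m); i=1+np.argmax(c[2][1:,4]); print('green',c[3][i],atz(p,c[3][i],132))
cv2.imwrite('pics/w2c.png',cv2.resize(p['img'][175:265,270:430,::-1],None,fx=5,fy=5,interpolation=cv2.INTER_CUBIC))
r=ctrl.recognise(p,'damper_grip')[0]; print(r,atz(p,r['centre'],139))
```

```text
[500.   19.5 285.3] [ 3.1411e+00 -2.0000e-04 -3.0236e+00] 3.45
dark [391 197   3  12  18] [392.  202.5] [513.9  92.3 112. ]
dark [376 199   2  10  19] [376.5 203.7] [517.1  76.8 112. ]
dark [360 201   2   8  14] [360.6 204.9] [520.3  60.7 112. ]
dark [304 202   4   5  14] [305.6 204.2] [526.2   4.6 112. ]
dark [345 204   1   6   6] [345.  206.5] [523.9  45.1 112. ]
dark [329 206   2   4   8] [329.5 207.5] [526.8  29.4 112. ]
green [181.90434783 227.64927536] [ 558.2475475  -114.02183457  132.        ]
{'centre': [301.2, 231.8], 'score': 0.89} [545.6027541    3.72380576 139.        ]
```

View pics/w2c.png

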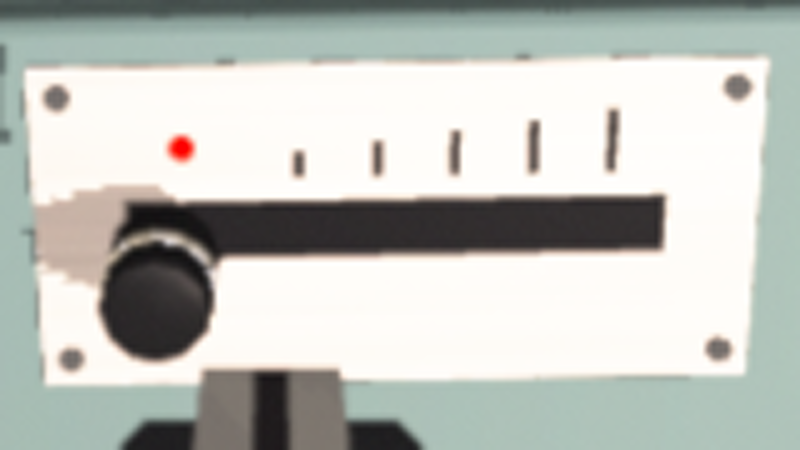

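The settled crop shows the screws at (55,97), (737,87), (71,358) and (718,348), the slot right end at x=664 on rows 196–249, and the grip top centred near (157,308).

Run:
```python
from h import *
p=ctrl.get_image('wrist')
f=lambda c,z: atz(p,(270+(c[0]+.5)/5-.5,175+(c[1]+.5)/5-.5),z)[:2]
S=[f(c,112) for c in [(55,97),(737,87),(71,358),(718,348)]]
print('screws',np.round(S,1)); 
d1=S[1]-S[0]; d2=S[3]-S[2]; d=d1/np.linalg.norm(d1)+d2/np.linalg.norm(d2)
yaw=np.arctan2(-d[0],d[1]); ey=np.array([-np.sin(yaw),np.cos(yaw)]);ex=np.array([ey[1],-ey[0]])
g=f((157,308),156); sl=f((664,222),112); dot=atz(p,(305.6,204.2),112)[:2];st=atz(p,(360.6,204.9),112)[:2]
print('yaw',yaw,[np.arctan2(-q[0],q[1]) for q in (d1,d2)])
for n,q in dict(grip=g,slotR=sl,dot=dot,stroke3=st,green=np.array([558.2,-114.]),tcp=np.array([500,19.5])).items(): print(n,np.round(q,1),'along',round(q@ey,1),'across',round(q@ex,1))
```

```text
screws [[518.5 -22.2]
 [500.2 115.2]
 [576.2 -14.3]
 [557.7 123.1]]
yaw 0.13353942747542774 [np.float64(0.13311380898952935), np.float64(0.13396504596132616)]
grip [542.9   3.9] along -68.4 across 538.6
slotR [530.7 106. ] along 34.4 across 540.1
dot [526.4   4.2] along -66.0 across 522.3
stroke3 [520.5  60.3] along -9.5 across 523.9
green [ 558.2 -114. ] along -187.3 across 538.1
tcp [500.   19.5] along -47.2 across 498.1
```

>>> step_arm:
  series:
    - [[0, 0, -0.02, 0, 0, 0, 1], [0, 0, 0, -0.092, -0.137, 0.1, 1], [0, 0, 0, -0.092, -0.137, 0.1, 1], [0, 0, 0, -0.092, -0.137, 0.1, 1], [0, 0, 0, 0, 0, 0.15, 1], [0, 0, 0, 0, 0, 0.15, 1], [0, 0, 0, 0, 0, 0.15, 1], [0, 0, 0, 0, 0, 0.15, 1], [0, 0, 0, 0, 0, 0.15, 1], [0, 0, 0, 0, 0, 0, 1], [0, 0, 0, 0, 0, 0, 1], [0, 0, 0, 0, 0, 0, 1]]

```text
clock: 4.8
eef_pos: [550.6, -37.6, 129.0]
tool_rot: [-3.141, 0.002, -3.01]
force: [1.4, 0.2, 0.4]
width: -0.2
gripper_force: 0.0
```

```bash
cat >> h.py <<'E'
ey=np.array([-np.sin(.1335),np.cos(.1335)]);ex=np.array([ey[1],-ey[0]])
def st():
    s=ctrl.read_state(); e=np.array(s['eef_pos']); f=np.array(s['force'])
    print('t',s['clock'],'along',np.round(e[:2]@ey,2),'across',np.round(e[:2]@ex,2),'z',np.round(e[2],1),'F along',np.round(f[:2]@ey,2),'F',np.round(f,2),'yaw',s['tool_rot'][2])
E
python3 - <<'E'
from h import *
p=ctrl.get_image('wrist'); save(p,'w3.png'); st()
E
```

```text
t 4.85 along -110.56 across 540.73 z 129.1 F along -0.18 F [ 0.01 -0.18  0.3 ] yaw -3.0100930693067527
```

View pics/w3.png

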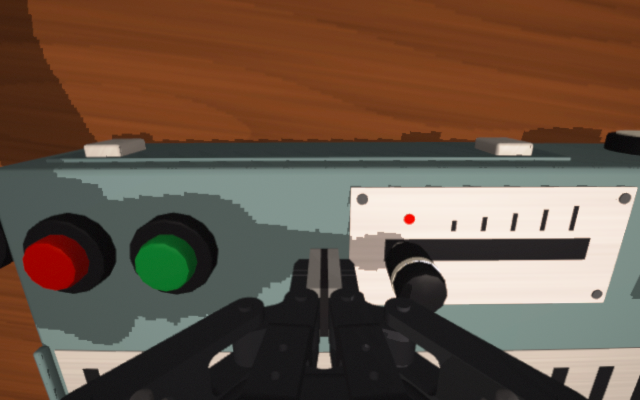

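The fingertip stands free between the green button (165,262) and the lever grip (425,285). I'll start pushing along +y.

>>> step_arm:
  series:
    - [[0, 0, 0, 0, 0.04, 0.01, 1], [0, 0, 0, 0, 0.04, 0, 1], [0, 0, 0, 0, 0.02, 0, 1], [0, 0, 0, 0, 0.02, 0, 1], [0, 0, 0, 0, 0.013, 0, 1], [0, 0, 0, 0, 0.013, 0, 1], [0, 0, 0, 0, 0, 0, 1]]

```text
clock: 5.55
eef_pos: [546.8, -15.5, 126.3]
tool_rot: [3.141, 0.0, -3.01]
force: [-0.3, 0.9, -0.4]
width: 0.1
gripper_force: 0.2
```

```bash
python3 -c "
from h import *
st()"
```

```text
t 5.55 along -88.12 across 539.85 z 126.3 F along 0.95 F [-0.34  0.91 -0.38] yaw -3.009997940217069
```

>>> step_arm:
  series:
    - [[0, 0, 0, 0, 0.013, 0, 1], [0, 0, 0, 0, 0.013, 0, 1], [0, 0, 0, 0, 0, 0, 1]]

```text
clock: 5.85
eef_pos: [546.2, -11.5, 126.2]
tool_rot: [3.141, -0.0, -3.01]
force: [0.2, -0.3, 0.1]
width: -0.0
gripper_force: 0.2
```

```bash
python3 -c "
from h import *
st()"
```

```text
t 5.85 along -84.09 across 539.79 z 126.2 F along -0.34 F [ 0.24 -0.31  0.13] yaw -3.0098482261281343
```

>>> step_arm:
  series:
    - [[0, 0, 0, 0, 0.013, 0, 1], [0, 0, 0, 0, 0.013, 0, 1], [0, 0, 0, 0, 0, 0, 1]]

```text
clock: 6.15
eef_pos: [545.8, -9.0, 126.3]
tool_rot: [-3.14, 0.0, -3.011]
force: [1.0, -3.8, 0.2]
width: 0.1
gripper_force: 2.1
```

```bash
python3 -c "
from h import *
st()"
```

```text
t 6.15 along -81.58 across 539.77 z 126.3 F along -3.85 F [ 0.96 -3.76  0.16] yaw -3.0107455891798196
```

Ridge felt at along -81.6, so the contact offset is about 24 mm. I'll go on over the first crest.

>>> step_arm:
  series:
    - [[0, 0, 0, 0, 0.013, 0, 1], [0, 0, 0, 0, 0.013, 0, 1], [0, 0, 0, 0, 0.013, 0, 1], [0, 0, 0, 0, 0.013, 0, 1], [0, 0, 0, 0, 0.013, 0, 1], [0, 0, 0, 0, 0, 0, 1]]

```text
clock: 6.75
eef_pos: [544.1, 3.0, 126.2]
tool_rot: [3.14, -0.0, -3.009]
force: [0.1, 0.1, 0.8]
width: 0.2
gripper_force: 0.0
```

Run:
```python
from h import *
st(); p=ctrl.get_image('wrist'); save(p,'w4.png')
```

```text
t 6.75 along -69.49 across 539.68 z 126.2 F along 0.13 F [0.1  0.15 0.81] yaw -3.0086717190016037
```

View pics/w4.png

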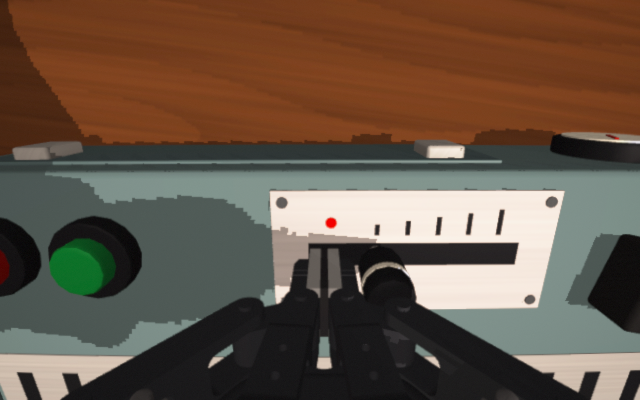

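The lever has jumped to the first stroke (377), leaving a gap to the finger. On to the second.

>>> step_arm:
  series:
    - [[0, 0, 0, 0, 0.013, 0, 1], [0, 0, 0, 0, 0.013, 0, 1], [0, 0, 0, 0, 0.007, 0, 1], [0, 0, 0, 0, 0, 0, 1]]

```text
clock: 7.2
eef_pos: [543.8, 6.0, 126.3]
tool_rot: [-3.141, -0.0, -3.011]
force: [1.1, -2.2, 0.6]
width: -0.3
gripper_force: 0.9
```

```bash
python3 -c "
from h import *
st()"
```

```text
t 7.2 along -66.44 across 539.78 z 126.3 F along -2.34 F [ 1.12 -2.21  0.59] yaw -3.010558030245587
```

>>> step_arm:
  series:
    - [[0, 0, 0, 0, 0.013, 0, 1], [0, 0, 0, 0, 0.013, 0, 1], [0, 0, 0, 0, 0.013, 0, 1], [0, 0, 0, 0, 0, 0, 1]]

```text
clock: 7.6
eef_pos: [542.9, 12.8, 126.3]
tool_rot: [3.141, -0.0, -3.01]
force: [-0.5, -2.3, 0.5]
width: 0.2
gripper_force: 0.7
```

```bash
python3 -c "
from h import *
st()"
```

```text
t 7.6 along -59.62 across 539.77 z 126.3 F along -2.16 F [-0.54 -2.26  0.51] yaw -3.01006507658491
```

>>> step_arm:
  series:
    - [[0, 0, 0, 0, 0.01, 0, 1], [0, 0, 0, 0, 0.01, 0, 1], [0, 0, 0, 0, 0.007, 0, 1], [0, 0, 0, 0, 0, 0, 1], [0, 0, 0, 0, 0, 0, 1]]

```text
clock: 8.1
eef_pos: [542.5, 16.7, 126.3]
tool_rot: [3.141, 0.0, -3.01]
force: [0.2, -0.5, -0.3]
width: 0.1
gripper_force: 0.0
```

Run:
```python
from h import *
st(); p=ctrl.get_image('wrist'); save(p,'w5.png')
```

```text
t 8.1 along -55.67 across 539.9 z 126.3 F along -0.49 F [ 0.2  -0.47 -0.26] yaw -3.009724708805414
```

View pics/w5.png

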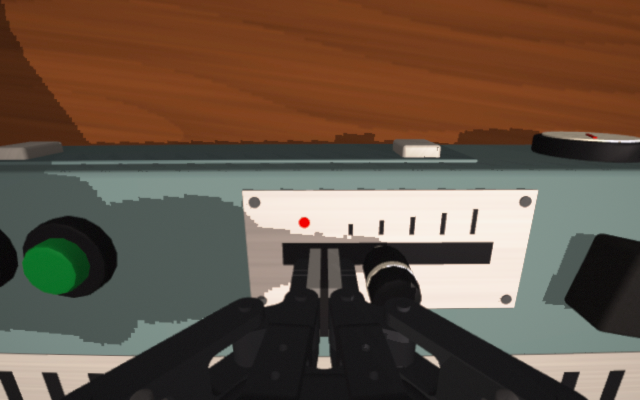

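The lever sits at the second stroke (381) with a gap. Now the third, with finer steps near the crest.

>>> step_arm:
  series:
    - [[0, 0, 0, 0, 0.013, 0, 1], [0, 0, 0, 0, 0.013, 0, 1], [0, 0, 0, 0, 0.013, 0, 1], [0, 0, 0, 0, 0.013, 0, 1], [0, 0, 0, 0, 0.013, 0, 1], [0, 0, 0, 0, 0.01, 0, 1], [0, 0, 0, 0, 0, 0, 1], [0, 0, 0, 0, 0, 0, 1]]

```text
clock: 8.95
eef_pos: [541.0, 27.5, 126.3]
tool_rot: [3.141, -0.0, -3.01]
force: [-0.4, -2.4, 0.2]
width: 0.4
gripper_force: 1.2
```

```bash
python3 -c "
from h import *
st()"
```

```text
t 8.95 along -44.71 across 539.84 z 126.3 F along -2.37 F [-0.38 -2.45  0.23] yaw -3.010151034534853
```

>>> step_arm:
  series:
    - [[0, 0, 0, 0, 0.01, 0, 1], [0, 0, 0, 0, 0.007, 0, 1], [0, 0, 0, 0, 0, 0, 1], [0, 0, 0, 0, 0, 0, 1]]

```text
clock: 9.35
eef_pos: [540.6, 30.8, 126.3]
tool_rot: [3.141, -0.0, -3.009]
force: [0.3, -1.0, -0.1]
width: 0.0
gripper_force: 0.0
```

Run:
```python
from h import *
st(); p=ctrl.get_image('wrist'); save(p,'w6.png')
```

```text
t 9.35 along -41.41 across 539.89 z 126.3 F along -1.04 F [ 0.33 -1.   -0.08] yaw -3.0094103887564527
```

View pics/w6.png

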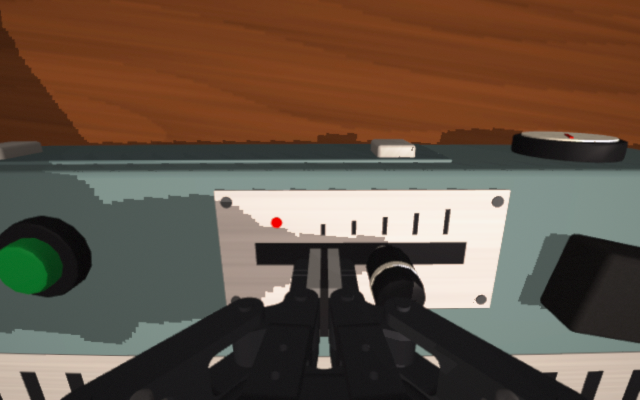

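The lever is ahead of the finger at the third stroke (385), and the force has gone. I'll back off, rise and check.

>>> step_arm:
  series:
    - [[0, 0, 0, 0, -0.06, 0, 1], [0, 0, 0, 0, -0.08, 0, 1], [0, 0, 0, 0, -0.1, -0.1, 1], [0, 0, 0, 0, -0.1, -0.2, 1], [0, 0, 0, 0, -0.1, -0.2, 1], [0, 0, 0, 0.05, -0.05, -0.2, 1], [0, 0, 0, 0, 0, 0, 1], [0, 0, 0, 0, 0, 0, 1], [0, 0, 0, 0, 0, 0, 1], [0, 0, 0, 0, 0, 0, 1], [0, 0, 0, 0, 0, 0, 1]]

```text
clock: 10.5
eef_pos: [542.4, -43.6, 230.3]
tool_rot: [3.141, -0.002, -3.01]
force: [-0.3, 0.9, -0.4]
width: -0.1
gripper_force: 0.0
```

Run:
```python
from h import *
st(); p=ctrl.get_image('wrist'); save(p,'w7.png'); st()
hsv=cv2.cvtColor(p['img'],cv2.COLOR_RGB2HSV)
for n,m,z in [('green',cv2.inRange(hsv,(45,100,40),(85,255,255)),132),('red',cv2.inRange(hsv,(0,180,80),(8,255,255)),132)]:
    _,_,q,c=cv2.connectedComponentsWithStats(m)
    for a,b in zip(q[1:],c[1:]):
        if a[4]>8:
            X=atz(p,b,z)[:2]; print(n,a,np.round(b),np.round(X,1),'along',X@ey,'across',X@ex)
for k,z in [('damper_grip',139),('start_top',132)]:
  for r in ctrl.recognise(p,k)[:1]:
    X=atz(p,r['centre'],z)[:2]; print(k,r,'along',X@ey,'across',X@ex)
```

```text
t 10.5 along -115.38 across 531.8 z 230.3 F along 0.9 F [-0.25  0.87 -0.42] yaw -3.0096110382563968
t 10.55 along -115.41 across 531.93 z 230.5 F along 0.49 F [-0.47  0.43  0.14] yaw -3.009583772597233
green [ 213  195   38   36 1066] [231. 212.] [ 558.2 -114.7] along -187.96670345801783 across 537.9622128021698
red [ 73 164  48  34 438] [102. 174.] [ 539.9 -215.5] along -285.4989107874908 across 506.45353448383656
red [381 184   6   5  23] [383. 186.] [5.212e+02 5.000e-01] along -68.89715144804228 across 516.6243832634544
red [ 142  196   39   35 1049] [161. 213.] [ 565.9 -170.3] along -244.13287842717062 across 538.2069032137844
red [415 345  25  23 202] [426. 355.] [675.5  71.1] along -19.463164880861353 across 678.9802211659577
damper_grip {'centre': [461.3, 219.5], 'score': 0.69} along -8.000518946514857 across 541.7103895042117
start_top {'centre': [231.6, 213.1], 'score': 0.97} along -187.58465391694673 across 538.6802083167253
```

View pics/w7.png

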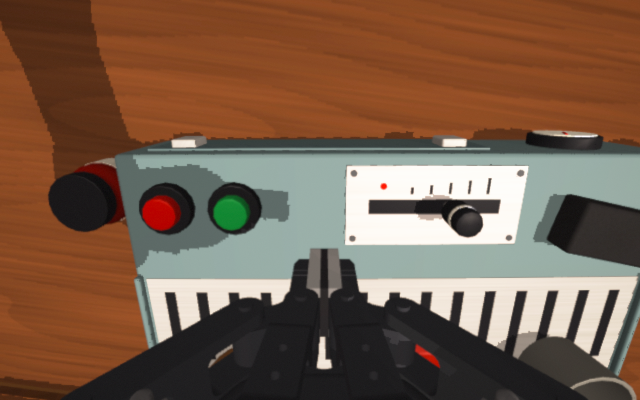

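The grip is at along -8 (third stroke at -9.5, fourth at about +6), so the lever is seated in the third notch. Start is at along -187.9, across 538. I'll move above it.

>>> step_arm:
  series:
    - [[0, 0, 0, -0.01, -0.12, 0, 1], [0, 0, 0, -0.01, -0.12, 0, 1], [0, 0, 0, -0.01, -0.12, 0, 1], [0, 0, 0, -0.01, -0.123, 0, 1], [0, 0, 0, 0, 0, 0.2, 1], [0, 0, 0, 0, 0, 0.2, 1], [0, 0, 0, 0, 0, 0.15, 1], [0, 0, 0, 0, 0, 0.053, 1], [0, 0, 0, 0, 0, 0, 1], [0, 0, 0, 0, 0, 0, 1], [0, 0, 0, 0, 0, 0, 1]]

```text
clock: 11.75
eef_pos: [559.3, -115.1, 142.1]
tool_rot: [-3.141, 0.002, -3.01]
force: [-0.4, -0.1, 0.5]
width: 0.1
gripper_force: 0.0
```

```bash
python3 -c "
from h import *
st()"
```

```text
t 11.75 along -188.52 across 539.02 z 142.1 F along -0.03 F [-0.42 -0.09  0.53] yaw -3.01012090009108
```

>>> step_arm:
  series:
    - [[0, 0, 0, 0, 0, 0.027, 1], [0, 0, 0, 0, 0, 0.02, 1], [0, 0, 0, 0, 0, 0.013, 1], [0, 0, 0, 0, 0, 0.013, 1], [0, 0, 0, 0, 0, 0.007, 1], [0, 0, 0, 0, 0, 0, 1]]

```text
clock: 12.35
eef_pos: [558.3, -114.9, 128.9]
tool_rot: [3.141, -0.0, -3.01]
force: [-1.1, 0.7, 3.4]
width: 0.3
gripper_force: 1.6
```

```bash
python3 -c "
from h import *
st()"
```

```text
t 12.35 along -188.2 across 538.06 z 128.9 F along 0.83 F [-1.14  0.68  3.35] yaw -3.0102129810044422
```

>>> step_arm:
  series:
    - [[0, 0, 0, 0, 0, 0.01, 1], [0, 0, 0, 0, 0, 0.01, 1], [0, 0, 0, 0, 0, 0, 1], [0, 0, 0, 0, 0, 0, 1]]

```text
clock: 12.75
eef_pos: [558.3, -114.9, 126.1]
tool_rot: [3.142, 0.0, -3.01]
force: [-2.1, 0.7, 5.9]
width: 0.1
gripper_force: 2.9
```

```bash
python3 -c "
from h import *
st()"
```

```text
t 12.75 along -188.21 across 538.07 z 126.1 F along 0.93 F [-2.06  0.67  5.87] yaw -3.010225146902622
```

>>> step_arm:
  series:
    - [[0, 0, 0, 0, 0, 0.008, 1], [0, 0, 0, 0, 0, 0, 1], [0, 0, 0, 0, 0, 0, 1]]

```text
clock: 13.05
eef_pos: [558.4, -114.9, 126.0]
tool_rot: [3.142, 0.001, -3.01]
force: [-2.9, 0.8, 13.4]
width: 0.0
gripper_force: 7.0
```

>>> step_arm:
  series:
    - [[0, 0, 0, 0, 0, -0.05, 1], [0, 0, 0, 0, 0, -0.1, 1], [0, 0, 0, 0, 0, -0.2, 1], [0, 0, 0, 0, 0, -0.2, 1], [0, 0, 0, 0, 0, -0.2, 1], [0, 0, 0, 0.1, 0.15, -0.1, 1], [0, 0, 0, 0.1, 0.15, 0, 1], [0, 0, 0, 0, 0.1, 0, 1], [0, 0, 0, 0, 0, 0, 1], [0, 0, 0, 0, 0, 0, 1], [0, 0, 0, 0, 0, 0, 1]]

```text
clock: 14.15
eef_pos: [521.3, -60.6, 251.7]
tool_rot: [-3.141, -0.0, -3.011]
force: [-0.2, 0.4, 0.2]
width: 0.2
gripper_force: 0.0
```

Run:
```python
from h import *
p=ctrl.get_image('wrist'); st(); save(p,'w8.png')
for k,z in [('damper_grip',139),('start_top',132)]:
  for r in ctrl.recognise(p,k)[:1]:
    X=atz(p,r['centre'],z)[:2]; print(k,r,'along',X@ey,'across',X@ex)
```

```text
t 14.2 along -129.44 across 508.51 z 251.7 F along -0.28 F [ 0.21 -0.25  0.22] yaw -3.0116984569978644
damper_grip {'centre': [465.8, 233.7], 'score': 0.64} along -6.9884757288868 across 540.063991927004
start_top {'centre': [257.4, 230.1], 'score': 0.81} along -187.07722225126224 across 539.0605252707857
```

View pics/w8.png

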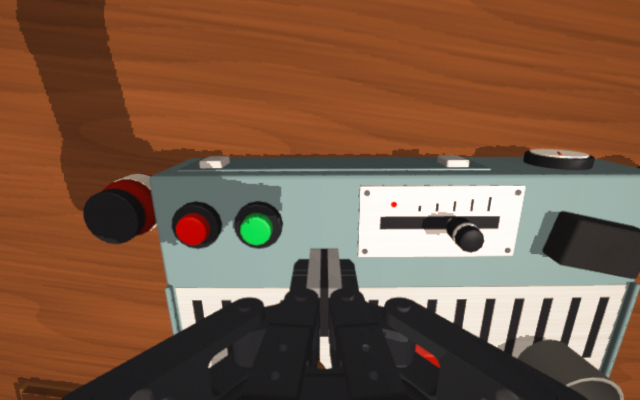

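The button bottomed out (13 N, no further travel), it's up again and looks lit at (257,230). The lever is still at the third notch and the arm is clear, so I'm handing in.

```bash
python3 -c "
from cell import ctrl
print(ctrl.finish_job())"
```

```text
the job is handed in; nothing more can be done
None
```

The job is handed in, with no verdict returned: the lever was clicked into the third notch, then start was pressed until it bottomed and rose again; I didn't touch stop, the bowls or the other things.

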